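Refit the muesli dispenser's hopper and hold its portion slide open at the pointer

ROBOT

A 6-joint arm with a two-finger parallel gripper is mounted at the origin on the work surface; the furniture and walls round the work are solid. World frame = base frame: x ahead of the robot, y to its left, z up, the work surface at z = 0. Lengths are in m, angles in rad, forces in N, time in s.
With the tool pointing down it reaches from about 0.25 to 0.775 m from the base axis. Payload 4 kg.
Tool frame: the origin (TCP) lies between the finger pads; the fingertips stand 17 mm ahead of it and the grasp point (between the pads) lies 2 mm behind it (r.tip_extent is the z of the fingertips in the tool frame, in m); z points along the fingers, y is the line along which they close (so a half turn about z gives the same grasp; the last joint's range is limited). The gripper opens to 85 mm and grips with 20 to 120 N. Pads are 22 mm wide; open, the fingers measure 114 mm over their backs; the gripper's body (76 mm by 85 mm) begins 54 mm behind the grasp point. The pads swing forward as they close: fully open they stand 13 mm farther back than shut.
Start: joints at [-1.392, 0.087, 1.371, -0, 1.684, -0.103], TCP at [0.153, -0.528, 0.248] pointing down, gripper open.
Joint ranges: [-3.1, 3.1], [-0.76, 2.03], [0.27, 2.55], [-1.08, 4.22], [0.17, 2.65], [-2.57, 2.57]. Speed limits (rad/s): [2.79, 2.79, 3.14, 3.14, 3.14, 3.14].

INTERFACE

Orientations are given as a unit quaternion [w, x, y, z].
In Python, from plant import r gives the robot as it stands.
- The arm moves only by the tool jog_arm, called by a JSON object that holds its "op" and its "data". Schema: {"type":"object","properties":{"plan":{"type":"array","items":{"type":"array","items":{"type":"array","items":{"type":"number"},"minItems":6,"maxItems":6},"minItems":1,"maxItems":5},"minItems":1,"maxItems":1},"aperture":{"type":"number"},"squeeze":{"type":"number"},"only":{"type":"string"},"quiet":{"type":"boolean"},"lines":{"type":"string"}},"required":["plan"],"additionalProperties":false}. plan is a list that holds a single list of rows (three levels of brackets), with 1 to 5 rows, each of 6 numbers: dx, dy, dz in m, then a rotation vector rx, ry, rz in rad; each row is the pose to reach, as a shift and turn from the pose commanded when the call began, along the tool's axes at that moment; what a row does not reach only later rows make up. A row lasts 1/10 s, in which the tool goes at most 0.05 m and 0.15 rad, less where a joint would pass 70% of its speed; a pose out of reach is approached as far as the arm can. aperture is the opening from 0.0 (shut) to 1.0 (fully open), set as the call begins (left out keeps the last). The fingers move at their own pace and stop on an object; squeeze is the grip in N (left out, the last holds). Time passes only in rows, so rows that do not move let the fingers close. The tool returns the time, the measured TCP pose, the force, the opening and the grip force at its end. only (a regular expression) keeps the lines of the reply that match it, lines (a string "A,B") keeps lines A to B, and quiet returns only ok. Input that does not fit is refused with a message, and nothing moves.
- r.observe(): the state, without advancing time (a new reading comes with each control period).
- r.camera(name): name is "scene" or "top" or "wrist"; returns the picture (400x640x3 uint8, red, green, blue); there is no depth.
- r.get_calibration(name): a dict with "fx", "fy", "cx", "cy" (pixels), "rvec" (rotation vector, rad) and "tvec" (3), from world to camera coordinates, as OpenCV has them. Camera axes: x right, y down, z forward; pixel columns grow to the right and rows downward; lengths in m; the calibration is good to about 2 mm. A picture is of the moment at which its call begins: read the wrist's pose just before it. get_calibration takes no time and is no camera call; for the wrist camera it gives the pose at the moment of the call.
- r.sign_off(): hands the job in; it is judged then, once.
The state is a dict: "time_s": time; "joint_pos": joint angles; "qvel": joint speeds; "joint_torque": joint torques, N m; "tcp_pos": TCP position; "orientation": TCP orientation; "force": force on the tool from outside, world axes, zero at the start; "torque": the same for the moment, N m; "finger_gap": opening from 0.0 (shut) to 1.0 (fully open); "finger_force": force on a finger pad.
Only numpy, scipy, OpenCV 4.12 (cv2) and the standard library are available. Lean on these libraries where they do the work, as an engineer would, in place of code of your own. Each camera call takes 0.05 s, during which the arm holds its last target. There are 200 camera calls.

TASK

The muesli dispenser on the breakfast display has just been washed. Pick up the empty hopper by the bar on its lid and lower it, without dropping it, onto the black stand until both brass pegs have come up through its foot plate and it sits fully home; let go of it, then take the wooden bar of the spring-return slide and draw the slide out until its yellow index lines up with the red pointer, and finish while still holding it there, so that a colleague can check the gate's opening for that portion. Leave the red pointer as it is set, and the bowl under the spout, the pepper mill and the coffee press where they stand.

Things in the scene. Friction and masses are not known exactly. Their poses are not given: they have to be found in the camera images.
- hopper: Empty clear hopper, about 0.45 kg, 162 mm tall: white foot plate 96 (x) x 134 (y) x 12 mm with two 13 mm through-holes on its y axis 52 mm either side of the middle; clear vessel, at most 108 mm across; fixed wooden lid 113 mm across, top at 123 mm; bar handle above. Origin: middle of the foot plate's underside, z up. Stands upright on the table; its turn differs. Fits the stand either way round.
- hopper_bar (a point): Middle of the hopper's wooden bar handle, 155 mm straight above the hopper's origin. The bar is round, 14 mm thick, 92 mm long along the hopper's y axis, on two 10 mm brass posts 36 mm either side of the middle; 25 mm free below it to the lid.
- stand: Black steel stand, fixed, 110 (x) x 178 (y) mm, deck top 112 mm above the table. Origin: on the table under its middle, z up. Its front, where the slide comes out, looks along its -x. Two brass pegs rise from the deck on its y axis, 52 mm either side of the middle: 10 mm thick, 17 mm high, the top 7 mm tapered to a 3.6 mm tip; 3 mm of play in the hopper's holes.
- seat (a point): Middle of the stand's deck top, halfway between the pegs, 112 mm above the table; axes as the stand's. The fully seated hopper has its origin here and its y axis along the stand's y axis (either way round), the peg tips 5 mm proud of its foot plate.
- slide: Spring-return slide (steel gate blade) ending in a round wooden pull bar (15 mm thick, 76 long) along the stand's y, on two wire arms 32 mm either side of its middle; 44 x 58 mm clear behind it. Origin: middle of the bar, 120 mm up and, when shut (start), 132 mm along the stand's -x from its middle. Draws out level along -x, 60 mm at most; spring 3.6 N + 90 N/m, snaps back. Bowl rim (64 mm) below.
- index (a point): Tip of the slide's yellow index tab, on the slide's edge on the stand's +y side; moves with the slide; 70 mm in front of the stand's middle when shut.
- pointer_tip (a point): Tip of the red portion pointer on the aluminium scale rail beside the slide (stand's +y side); axes as the stand's. Set 20 to 45 mm further out (stand's -x) than the shut slide's index. The slide is at the mark when the index has the same place along the stand's x axis. About 30 N of friction holds the pointer; it does not stop the slide.
- bowl_g: Bowl with gold rim under the spout between the stand's side plates, 130 mm across, 64 mm high; origin under its middle; loose.
- pepper_mill: Wooden pepper mill, 56 mm thick, 163 mm high; origin under its middle; loose.
- french_press: Clear coffee press with black handle, 100 x 149 x 220 mm; origin on its underside; loose.

How it is judged:
On the way, in this order (a step that is already met when the one before it is completed fails the run):
1. the hopper is lowered onto the pegs while the gripper still holds it (z of hopper in the frame of seat between -0.004 and 0.007 m and horizontal distance between hopper and seat below 0.005 m and angle between hopper's own z axis and vertical below 0.04 rad and angle between the y axis of hopper and the y axis of stand, either way round below 0.08 rad and contact force between the fingers and hopper above 1 N), for 0.1 s.
2. the hopper is fully home and let go, the slide still shut (z of hopper in the frame of seat between -0.004 and 0.003 m and horizontal distance between hopper and seat below 0.004 m and angle between hopper's own z axis and vertical below 0.04 rad and angle between the y axis of hopper and the y axis of stand, either way round below 0.08 rad and contact force between the fingers and hopper below 0.3 N and x of index in the frame of seat above -0.077 m), for 0.2 s.
At the end, for the whole second after the job is handed in: The gripper holds the slide's bar (over 2 N) at rest with the yellow index within 5 mm of the red pointer along the slide; the hopper stands free of the gripper, seated on the pegs (within 3 mm of fully down, 4 mm of centred, upright and square to the stand) (z of hopper in the frame of seat between -0.004 and 0.003 m and horizontal distance between hopper and seat below 0.004 m and angle between hopper's own z axis and vertical below 0.04 rad and angle between the y axis of hopper and the y axis of stand, either way round below 0.08 rad and x of index in the frame of pointer_tip between -0.005 and 0.005 m and linear speed of slide below 0.01 m/s and contact force between the fingers and slide above 2 N and contact force between the fingers and hopper below 0.3 N and linear speed of hopper below 0.02 m/s); the arm keeps its last pose, push and grip.
It fails at once if the red pointer is shifted by more than 5 mm (distance of pointer_tip from where it was at the start of the episode above 0.005 m).
It fails at once if the bowl, pepper mill or coffee press is moved by more than 30 mm (distance of any of bowl_g, pepper_mill, french_press from where it was at the start of the episode above 0.03 m).
It fails at once if the pepper mill or the coffee press is tipped (angle between any of pepper_mill, french_press's own z axis and vertical above 0.3 rad).
It also fails if it takes over 54 s, if anything falls off the work surface, if the arm or the gripper's body presses on something with over 40 N, if the wrist force passes 120 N, or if a joint passes its speed limit or range.

## Working session

There is one attempt and no reset: what is moved stays moved. The work goes in short steps, Python scripts to look and compute and a tool call to move; the robot and the scene stay as the last step left them, time stands still between calls to the robot, and variables do not carry over. Pictures are saved under pics/ and viewed, at most 10 in all, crops included, and the job is handed in when it is done.

```bash
ls; mkdir -p pics
```

Run:
```python
from plant import r
import cv2
for n in ("scene","top","wrist"):
    im=r.camera(n); cv2.imwrite(f"pics/{n}0.png",im[:,:,::-1]); c=r.get_calibration(n); print(n,c)
print(r.observe(), r.tip_extent)
```

```text
pics
plant.py
scene {'fx': 380.2087715781421, 'fy': 380.2087715781421, 'cx': 319.2737325826441, 'cy': 202.2263357265456, 'rvec': array([ 1.04935924, -2.40140382,  1.03238517]), 'tvec': array([0.38872612, 0.39751304, 0.78793183])}
top {'fx': 495.39486336010947, 'fy': 495.39486336010947, 'cx': 318.025698981202, 'cy': 197.0315549514458, 'rvec': array([ 2.15191452, -2.17389874,  0.11752818]), 'tvec': array([-0.03093078,  0.59691726,  1.38914432])}
wrist {'fx': 329.8122168829064, 'fy': 329.8122168829064, 'cx': 321.6710216647776, 'cy': 201.80184082693023, 'rvec': array([-2.29505927,  1.7240794 ,  0.28157614]), 'tvec': array([-0.54956492, -0.0415806 ,  0.37970493])}
{'time_s': 0.15, 'joint_pos': array([-1.39205080e+00,  8.78084642e-02,  1.37188167e+00, -1.72140340e-05,
        1.68359486e+00, -1.03051547e-01]), 'qvel': array([ 0.00049361, -0.00263121, -0.00438492, -0.00024229, -0.00090025,
       -0.00141082]), 'joint_torque': array([ 6.37687499e-04, -3.52375495e+01, -3.13678336e+01, -2.65280387e-04,
        8.05615622e-03, -3.49627953e-05]), 'tcp_pos': array([ 0.15290046, -0.52796492,  0.24740819]), 'orientation': array([-8.45244378e-04,  9.90089992e-01,  1.40431802e-01, -4.05645037e-05]), 'force': array([ 1.12001411, -0.40542742,  0.80331688]), 'torque': array([ 0.03179989, -0.01900313,  0.04829318]), 'finger_force': 0.0, 'finger_gap': 0.9995630191209045} 0.017
```

View pics/scene0.png

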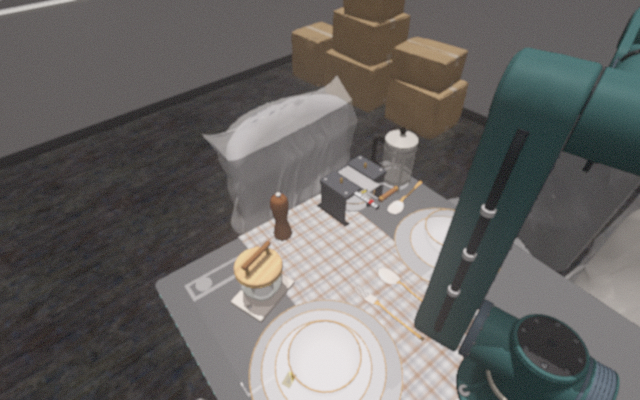

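View pics/top0.png

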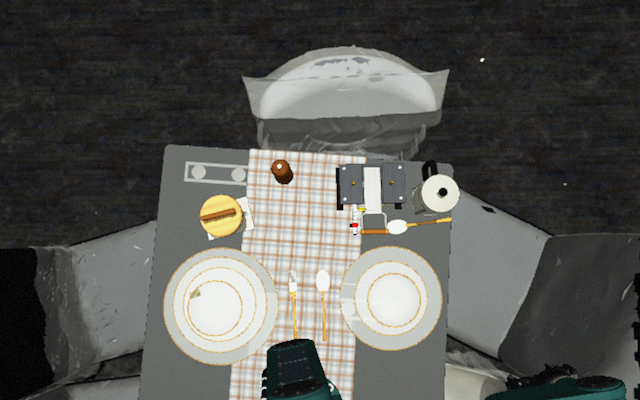

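The hopper shows at scene (260,270) and top (221,215), and the stand at top (372,187) with the slide bar towards the robot at (374,231). The pepper mill is at top (282,170) and the press at (438,190). I'll enlarge these areas.

Run:
```python
import cv2,numpy as np
def crop(f,x,y,w,h,s): return cv2.resize(cv2.imread(f)[y:y+h,x:x+w],None,fx=s,fy=s,interpolation=cv2.INTER_CUBIC)
t="pics/top0.png";s="pics/scene0.png"
a=crop(t,325,150,100,100,4);b=crop(t,190,180,66,66,6)[:400,:400]
c=crop(s,310,150,80,60,5)[:300,:400];c=crop(s,310,150,100,50,4);d=crop(s,230,235,80,80,5)[:400,:400]
c=cv2.resize(cv2.imread(s)[150:230,310:410],(400,320),interpolation=cv2.INTER_CUBIC)
o=np.zeros((800,800,3),np.uint8)
o[:396,:396]=b[:396,:396];
cv2.imwrite("pics/c1.png",np.hstack([a,np.pad(b,((0,400-b.shape[0]),(0,400-b.shape[1]),(0,0)))]))
cv2.imwrite("pics/c2.png",np.hstack([np.pad(c,((0,80),(0,0),(0,0))),d]))
```

```text
(no output)
```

View pics/c1.png

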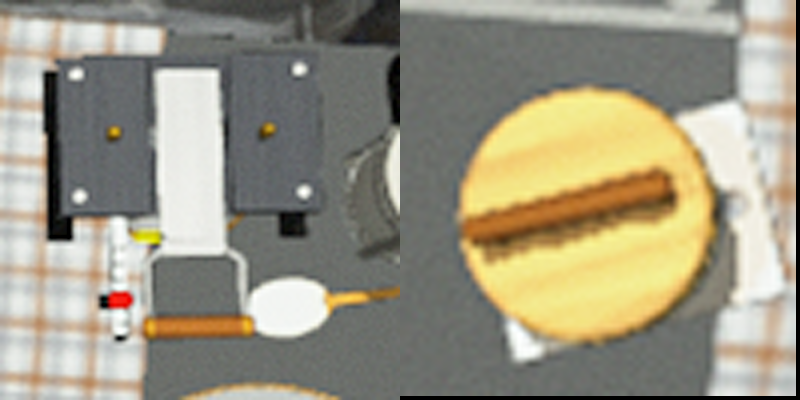

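View pics/c2.png

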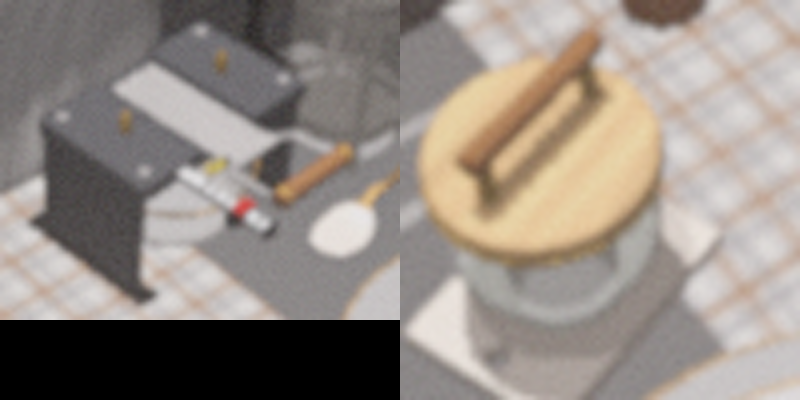

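In the first crop picture (stand ×4 from top (325,150), hopper ×6 from (190,180)), the pegs are at (114,132) and (267,130). The slide bar runs (146,327)–(253,326), the yellow tab tip is at (134,237) and the red pointer at (131,300). The hopper bar runs (66,230)–(273,184). In the second (scene stand ×4 from (310,150), hopper ×5 from (230,235)), the pegs are at (125,116) and (221,58), the slide bar runs (282,195)–(348,150) and the hopper bar (70,160)–(192,38).

Create h.py:
```python
import numpy as np,cv2
from plant import r
def P(c):
    R=cv2.Rodrigues(np.array(c["rvec"]))[0]
    return np.array([[c["fx"],0,c["cx"]],[0,c["fy"],c["cy"]],[0,0,1]])@np.c_[R,c["tvec"]]
def tri(Pa,a,Pb,b):
    X=cv2.triangulatePoints(Pa,Pb,np.array(a,float).reshape(2,1),np.array(b,float).reshape(2,1))[:,0];X=X[:3]/X[3]
    e=[np.linalg.norm((M@np.r_[X,1])[:2]/(M@np.r_[X,1])[2]-p) for M,p in((Pa,a),(Pb,b))]
    return X,e
def onz(M,p,z):
    A=np.c_[M[:,0],M[:,1],-np.r_[p,1]];s=np.linalg.solve(A,-(M[:,2]*z+M[:,3]));return np.r_[s[:2],z]
def cr(p,o,s): return (np.array(p,float)+.5)/s-.5+np.array(o)
def shift(dw):  # world shift -> tool axes
    from scipy.spatial.transform import Rotation as Ro
    q=r.observe()["orientation"];return Ro.from_quat(np.r_[q[1:],q[0]]).inv().apply(dw)
```

Create m1.py:
```python
from h import *
T=P(r.get_calibration("top"));S=P(r.get_calibration("scene"))
ts=lambda *p:cr(p,(325,150),4); th=lambda *p:cr(p,(190,180),6)
ss=lambda *p:cr(p,(310,150),4); sh=lambda *p:cr(p,(230,235),5)
np.set_printoptions(precision=4,suppress=True)
for n,a,b,z in [("pegA",ts(114,132),ss(125,116),.122),("pegB",ts(267,130),ss(221,58),.122),("barL",ts(146,327),ss(282,195),.12),("barR",ts(253,326),ss(348,150),.12),
 ("hbarL",th(66,230),sh(70,160),.155),("hbarR",th(273,184),sh(192,38),.155),("index",ts(134,237),ss(207,170),.12),("ptr",ts(131,300),ss(246,210),.12)]:
    print(n,*tri(T,a,S,b),onz(T,a,z))
for n,p in [("bowl? mill",(283,166)),("press",(440,193))]: print(n,onz(T,p,.16))
```

```bash
python3 m1.py
```

```text
pegA [ 0.6242 -0.1322  0.1251] [np.float64(0.06271988806044945), np.float64(0.09877078557087264)] [ 0.6248 -0.1323  0.122 ]
pegB [ 0.6247 -0.2355  0.1233] [np.float64(0.09904126919302021), np.float64(0.1487679813760465)] [ 0.6251 -0.2355  0.122 ]
barL [ 0.4926 -0.1515  0.1239] [np.float64(0.24019506909594437), np.float64(0.39407245820754166)] [ 0.4933 -0.1515  0.12  ]
barR [ 0.4926 -0.223   0.1223] [np.float64(0.2376599701532593), np.float64(0.37605482872828705)] [ 0.4933 -0.223   0.12  ]
hbarL [0.5298 0.2678 0.1602] [np.float64(0.584247053831721), np.float64(1.1773877559722563)] [0.5312 0.2702 0.155 ]
hbarR [0.5511 0.181  0.1539] [np.float64(0.32328668497729685), np.float64(0.61242625747607)] [0.5504 0.1802 0.155 ]
index [ 0.5545 -0.1455  0.1101] [np.float64(0.06820187565772677), np.float64(0.10978746538841674)] [ 0.5537 -0.1446  0.12  ]
ptr [ 0.5128 -0.143   0.1011] [np.float64(0.1595115855799457), np.float64(0.26131347417258227)] [ 0.5115 -0.1418  0.12  ]
bowl? mill [0.6656 0.0541 0.16  ]
press [ 0.5897 -0.3562  0.16  ]
```

Every check holds: the pegs are 103 mm apart at z about 0.124, the bar is 132 mm in front of the seat, and the index is 70 mm in front. The seat is near (0.6245,-0.184) with yaw about 0. The hopper bar is at (0.541,0.2245) with yaw about 0.227.

Create go.py:
```python
# remaining shift/turn in tool axes to target x y z yaw(of tool y line), tool down
import sys;from h import *
from scipy.spatial.transform import Rotation as Ro
x,y,z,w=map(float,sys.argv[1:5]);o=r.observe();q=o["orientation"];C=Ro.from_quat(np.r_[q[1:],q[0]])
yy=np.array([np.cos(w),np.sin(w),0])
if yy@C.as_matrix()[:,1]<-.3: yy=-yy
zz=np.array([0,0,-1.]);D=Ro.from_matrix(np.c_[np.cross(yy,zz),yy,zz])
print("shift",C.inv().apply(np.array([x,y,z])-o["tcp_pos"]).round(4),"turn",(C.inv()*D).as_rotvec().round(4),"tcp",o["tcp_pos"].round(4),"F",o["force"].round(1),"gap",o["finger_gap"].round(3),"ff",round(o["finger_force"],1),"t",o["time_s"],"q",o["joint_pos"].round(2))
```

```text
(no output)
```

{"op": "jog_arm", "data": {"plan": [[[0.034,-0.036,-0.02,0,0,-0.15],[0.068,-0.072,-0.04,0,0,-0.3],[0.102,-0.108,-0.06,0,0,-0.45],[0.136,-0.144,-0.08,0,0,-0.6],[0.17,-0.18,-0.1,0,0,-0.75]]], "aperture": 1.0}}

```text
time_s: 0.65
tcp_pos: [0.2593, -0.3203, 0.3424]
orientation: [-0.0, 0.868, 0.496, 0.0]
force: [0.2, 0.8, 0.9]
finger_gap: 1.005
finger_force: 0.0Traceback (most recent call last):
```

```bash
python3 go.py 0.541 0.2245 0.33 0.227
```

```text
  File "go.py", line 8, in <module>
    print("shift",C.inv().apply(np.array([x,y,z])-o["tcp_pos"]).round(4),"turn",(C.inv()*D).as_rotvec().round(4),"tcp",o["tcp_pos"].round(4),"F",o["force"].round(1),"gap",o["finger_gap"].round(3),"ff",round(o["finger_force"],1),"t",o["time_s"],"q",o["joint_pos"].round(2))
                                                                                                                                                                           ^^^^^^^^^^^^^^^^^^^^^
AttributeError: 'float' object has no attribute 'round'
```

```bash
sed -i 's/o\["finger_gap"\].round(3)/round(float(o["finger_gap"]),3)/' go.py; python3 go.py 0.541 0.2245 0.33 0.227
```

```text
shift [ 0.6124 -0.0345  0.0125] turn [ 1.000e-04 -3.000e-04 -7.605e-01] tcp [ 0.2593 -0.3203  0.3424] F [0.2 0.8 0.9] gap 1.005 ff 0.0 t 0.65 q [-1.03 -0.22  1.48  0.    1.89 -0.49]
```

{"op": "jog_arm", "data": {"plan": [[[0.048,-0.003,0,0,0,-0.15],[0.096,-0.006,0,0,0,-0.3],[0.144,-0.008,0,0,0,-0.45],[0.192,-0.01,0,0,0,-0.6],[0.24,-0.013,0,0,0,-0.75]]]}}

```text
time_s: 1.15
tcp_pos: [0.3713, -0.1076, 0.3418]
orientation: [0.0, 0.626, 0.779, 0.0]
force: [0.7, -0.3, 0.0]
finger_gap: 1.0
finger_force: 0.0
```

```bash
python3 go.py 0.541 0.2245 0.33 0.227
```

```text
shift [0.2879 0.2371 0.0118] turn [ 0.0004  0.0005 -0.0102] tcp [ 0.3713 -0.1076  0.3418] F [ 0.7 -0.3  0. ] gap 1.0 ff 0.0 t 1.15 q [-0.43 -0.28  1.52 -0.    1.9  -0.65]
```

{"op": "jog_arm", "data": {"plan": [[[0.038,0.032,0,0,0,0],[0.077,0.063,0,0,0,-0.01],[0.115,0.095,0,0,0,-0.01],[0.154,0.127,0,0,0,-0.01],[0.192,0.158,0,0,0,-0.01]]]}}

```text
time_s: 1.65
tcp_pos: [0.4857, 0.1135, 0.3416]
orientation: [0.0, 0.625, 0.781, -0.0]
force: [0.9, -1.5, 0.7]
finger_gap: 1.0
finger_force: 0.0
```

{"op": "jog_arm", "data": {"plan": [[[0.018,0.015,0,0,0,0],[0.018,0.015,0,0,0,0],[0.018,0.015,0,0,0,0]]]}}

```text
time_s: 1.95
tcp_pos: [0.4958, 0.1323, 0.3412]
orientation: [-0.0, 0.624, 0.781, -0.001]
force: [-0.2, -0.4, -0.3]
finger_gap: 1.0
finger_force: 0.0
```

Create shot.py:
```python
import sys;from h import *
o=r.observe();c=r.get_calibration("wrist");im=r.camera("wrist")
n=sys.argv[1];cv2.imwrite(f"pics/{n}.png",im[:,:,::-1]);np.save(f"pics/{n}.npy",P(c))
R=cv2.Rodrigues(np.array(c["rvec"]))[0];print("cam",-R.T@c["tvec"],"tcp",o["tcp_pos"])
```

```bash
python3 shot.py w1
python3 go.py 0.541 0.2245 0.33 0.227
```

```text
cam [0.47750575 0.21206578 0.4666888 ] tcp [0.49580298 0.13231015 0.34123764]
shift [0.0807 0.0646 0.0116] turn [-0.001   0.0006 -0.0063] tcp [0.4957 0.1317 0.3417] F [ 0.4 -0.2  0.5] gap 0.999 ff 0.0 t 2.0 q [ 0.15  0.01  1.27 -0.    1.86 -0.07]
```

{"op": "jog_arm", "data": {"plan": [[[0.04,0.03,0.005,0,0,0],[0.078,0.064,0.01,0,0,0],[0.078,0.064,0.01,0,0,0],[0.078,0.064,0.01,0,0,0]]]}}

```text
time_s: 2.4
tcp_pos: [0.5413, 0.2215, 0.3309]
orientation: [-0.0, 0.625, 0.781, -0.001]
force: [-0.4, -0.2, 0.1]
finger_gap: 0.997
finger_force: 0.0
```

```bash
python3 shot.py w2;python3 go.py 0.541 0.2245 0.33 0.227
python3 -c "
import cv2,numpy as np
cv2.imwrite('pics/w12.png',np.vstack([cv2.resize(cv2.imread(f'pics/w{i}.png')[50:350],(640,300)) for i in (1,2)]))"
```

```text
cam [0.52319559 0.30138385 0.45633001] tcp [0.54131091 0.22151094 0.33092716]
shift [0.0035 0.0006 0.0021] turn [-0.0005  0.0009 -0.0074] tcp [0.5412 0.2209 0.3321] F [ 1.6 -0.7  0.3] gap 0.999 ff 0.0 t 2.45 q [ 0.29  0.17  1.12 -0.    1.86  0.07]
```

View pics/w12.png

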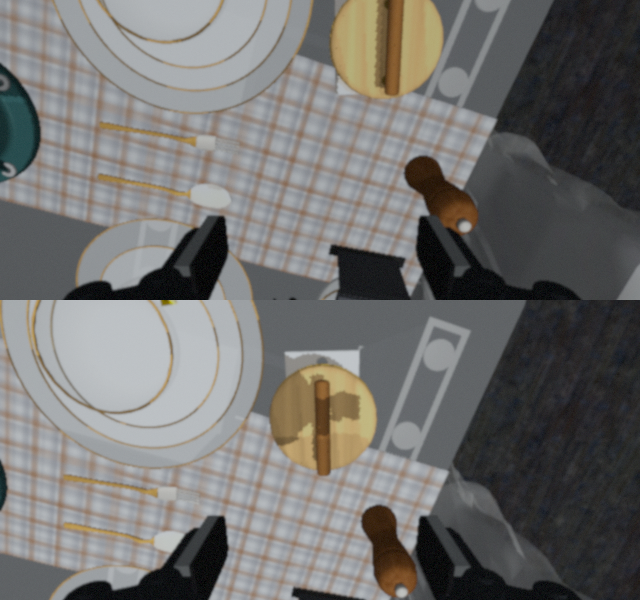

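The lower picture (w2) shows the hopper bar from (322,131) to (323,224) in full-image pixels, lined up with the tool. In w1 its near end is at (392,144).

Run:
```python
from h import *
A=np.load("pics/w1.npy");B=np.load("pics/w2.npy")
np.set_printoptions(precision=4,suppress=True)
print(tri(A,(392,143),B,(323,223)))
a,b=onz(B,(322,131.5),.155),onz(B,(323,223.5),.155);print(a,b,(a+b)/2,np.linalg.norm(a-b),np.arctan2(-(a-b)[0],(a-b)[1]))
```

```text
(array([0.5511, 0.1814, 0.1569]), [np.float64(0.3624638520539384), np.float64(0.34584563051842016)])
[0.5305 0.2673 0.155 ] [0.5511 0.1803 0.155 ] [0.5408 0.2238 0.155 ] 0.08932392767216715 0.23224129880830627
```

{"op": "jog_arm", "data": {"plan": [[[0.003,0,0.04,0,0,-0.005],[0.003,0,0.08,0,0,-0.005],[0.003,0,0.12,0,0,-0.005],[0.003,0,0.14,0,0,-0.005],[0.003,0,0.14,0,0,-0.005]]]}}

```text
time_s: 2.95
tcp_pos: [0.5384, 0.2226, 0.1889]
orientation: [-0.002, 0.624, 0.782, -0.003]
force: [-0.7, 0.1, 0.5]
finger_gap: 1.001
finger_force: 0.0
```

```bash
python3 go.py 0.541 0.224 0.153 0.231
```

```text
shift [0.0008 0.0031 0.0359] turn [-0.0066  0.001  -0.0075] tcp [0.5384 0.2226 0.1889] F [-0.7  0.1  0.5] gap 1.001 ff 0.0 t 2.95 q [ 0.3   0.18  1.38 -0.    1.58  0.07]
```

{"op": "jog_arm", "data": {"plan": [[[0.001,0.001,0.02,0,0,0],[0.001,0.001,0.037,0,0,0],[0.001,0.001,0.037,0,0,0],[0.001,0.001,0.037,0,0,0]]]}}

```text
time_s: 3.35
tcp_pos: [0.5422, 0.2258, 0.1574]
orientation: [0.001, 0.623, 0.782, 0.001]
force: [0.3, -0.5, -0.2]
finger_gap: 0.999
finger_force: 0.0
```

```bash
python3 go.py 0.541 0.224 0.153 0.231
```

```text
shift [-0.0015 -0.0016  0.0044] turn [ 0.0034  0.     -0.0062] tcp [0.5422 0.2258 0.1574] F [ 0.3 -0.5 -0.2] gap 0.999 ff 0.0 t 3.35 q [ 0.3   0.2   1.42 -0.    1.51  0.07]
```

{"op": "jog_arm", "data": {"plan": [[[0,-0.001,0.004,0,0,0],[0,-0.001,0.004,0,0,0]]]}}

```text
time_s: 3.55
tcp_pos: [0.5408, 0.2261, 0.1522]
orientation: [0.001, 0.623, 0.782, 0.001]
force: [-0.7, 0.1, -1.2]
finger_gap: 0.999
finger_force: 0.0
```

{"op": "jog_arm", "data": {"plan": [[[0,0,0,0,0,0],[0,0,0,0,0,0],[0,0,0,0,0,0],[0,0,0,0,0,0],[0,0,0,0,0,0]]], "aperture": 0, "squeeze": 60}}

```text
time_s: 4.05
tcp_pos: [0.5405, 0.2262, 0.1509]
orientation: [0.0, 0.623, 0.782, 0.0]
force: [2.9, -0.9, 7.4]
finger_gap: 0.148
finger_force: 46.3
```

{"op": "jog_arm", "data": {"plan": [[[0,0,0,0,0,0],[0,0,0,0,0,0],[0,0,0,0,0,0],[0,0,0,0,0,0],[0,0,0,0,0,0]]]}}

```text
time_s: 4.55
tcp_pos: [0.5406, 0.2263, 0.151]
orientation: [0.0, 0.623, 0.782, 0.0]
force: [-0.8, 0.6, 0.8]
finger_gap: 0.144
finger_force: 58.4
```

```bash
python3 go.py 0.541 0.224 0.353 0.231
```

```text
shift [-0.0023 -0.     -0.202 ] turn [ 0.0005 -0.0001 -0.005 ] tcp [0.5406 0.2263 0.151 ] F [-0.8  0.6  0.8] gap 0.144 ff 58.4 t 4.55 q [0.3  0.2  1.43 0.   1.5  0.07]
```

{"op": "jog_arm", "data": {"plan": [[[0,0,-0.02,0,0,0],[0,0,-0.05,0,0,0],[0,0,-0.09,0,0,0],[0,0,-0.13,0,0,0],[0,0,-0.17,0,0,0]]]}}

```text
time_s: 5.05
tcp_pos: [0.5396, 0.2258, 0.3204]
orientation: [-0.001, 0.623, 0.782, -0.002]
force: [0.7, -0.9, -3.5]
finger_gap: 0.14
finger_force: 58.7
```

{"op": "jog_arm", "data": {"plan": [[[0,0,-0.03,0,0,0],[0,0,-0.03,0,0,0],[0,0,-0.03,0,0,0]]]}}

```text
time_s: 5.35
tcp_pos: [0.5403, 0.2261, 0.3492]
orientation: [-0.001, 0.623, 0.782, -0.001]
force: [0.8, 0.2, -3.9]
finger_gap: 0.144
finger_force: 58.7
```

```bash
python3 shot.py w3
python3 go.py 0.6245 -0.184 0.345 0
```

```text
cam [0.52170037 0.30576231 0.47469913] tcp [0.54025738 0.22607902 0.34921757]
shift [-0.4185 -0.0094  0.0028] turn [-0.0054  0.0012  0.2259] tcp [0.5399 0.226  0.3475] F [-0.6  0.  -4.4] gap 0.141 ff 58.7 t 5.4 q [ 0.3   0.17  1.08 -0.    1.89  0.07]
```

View pics/w3.png

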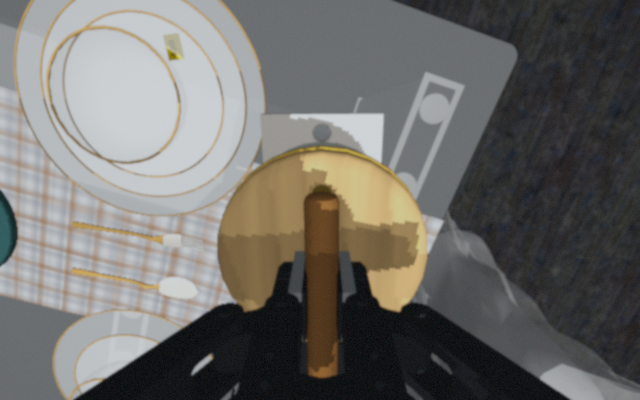

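The hopper is gripped and level: bar end at (321,190), foot hole at (322,132), foot plate edge square. Next I'll work out the hole's offset from the TCP.

Run:
```python
from h import *
np.set_printoptions(precision=4,suppress=True)
A=np.load("pics/w3.npy");t=np.array([0.5403,0.2261,0.349]);z0=t[2]-.151
u=np.array([-np.sin(.231),np.cos(.231)]);v=np.array([u[1],-u[0]])
for n,p,z in [("hole",(322,132),z0+.012),("barend top",(321,191),z0+.157),("foot L",(262,114),z0+.012),("foot R",(383,114),z0+.012)]:
    X=onz(A,p,z);d=(X-t)[:2];print(n,X,"along",d@u,"across",d@v)
```

```text
hole [0.5284 0.2756 0.21  ] along 0.05093155998534556 across -0.0002466548863210658
barend top [0.5293 0.2706 0.355 ] along 0.04583448326886464 across -0.0005157520584162904
foot L [0.4798 0.2786 0.21  ] along 0.06492806113724514 across -0.046830538261944554
foot R [0.5715 0.2997 0.21  ] along 0.06448899243299082 across 0.047206553934174736
```

```bash
python3 go.py 0.53 -0.182 0.348 0.003
```

```text
shift [-3.954e-01 -1.010e-01  3.000e-04] turn [-0.0054  0.0012  0.2229] tcp [0.5399 0.226  0.3475] F [-0.6  0.  -4.4] gap 0.141 ff 58.7 t 5.4 q [ 0.3   0.17  1.08 -0.    1.89  0.07]
```

{"op": "jog_arm", "data": {"plan": [[[-0.02,0,0,0,0,0.03],[-0.06,-0.015,0,0,0,0.08],[-0.1,-0.025,0,0,0,0.13],[-0.14,-0.035,0,0,0,0.18],[-0.18,-0.045,0,0,0,0.228]]]}}

```text
time_s: 5.9
tcp_pos: [0.5357, 0.0393, 0.3467]
orientation: [-0.003, 0.708, 0.706, -0.003]
force: [0.8, 0.6, -3.4]
finger_gap: 0.143
finger_force: 58.7
```

```bash
python3 go.py 0.53 -0.182 0.348 0.003
```

```text
shift [-0.2213 -0.005  -0.0013] turn [-0.0071 -0.     -0.0066] tcp [0.5357 0.0393 0.3467] F [ 0.8  0.6 -3.4] gap 0.143 ff 58.7 t 5.9 q [-0.03  0.07  1.2  -0.    1.88 -0.03]
```

{"op": "jog_arm", "data": {"plan": [[[-0.04,-0.001,0,0,0,0],[-0.085,-0.002,0,0,0,0],[-0.13,-0.003,0,0,0,0],[-0.175,-0.004,0,0,0,0],[-0.205,-0.005,0,0,0,0]]]}}

```text
time_s: 6.4
tcp_pos: [0.5302, -0.1672, 0.3464]
orientation: [-0.003, 0.709, 0.705, -0.002]
force: [0.6, 1.2, -3.9]
finger_gap: 0.137
finger_force: 58.7
```

{"op": "jog_arm", "data": {"plan": [[[-0.015,0,0,0,0,0],[-0.015,0,0,0,0,0],[-0.015,0,0,0,0,0],[-0.015,0,0,0,0,0]]]}}

```text
time_s: 6.8
tcp_pos: [0.5316, -0.1776, 0.3504]
orientation: [-0.001, 0.707, 0.707, 0.0]
force: [0.1, -0.4, -3.0]
finger_gap: 0.142
finger_force: 58.7
```

```bash
python3 shot.py w4; python3 go.py 0.6245 -0.1825 0.348 0.003
```

```text
cam [ 0.53115203 -0.09611298  0.47603377] tcp [ 0.53158705 -0.17761877  0.35042831]
shift [-0.0049  0.0929  0.0028] turn [-0.0002 -0.0007 -0.0026] tcp [ 0.5316 -0.1776  0.3508] F [ 0.3  0.4 -4.1] gap 0.139 ff 58.7 t 6.85 q [-0.42  0.11  1.14  0.    1.89 -0.42]
```

View pics/w4.png

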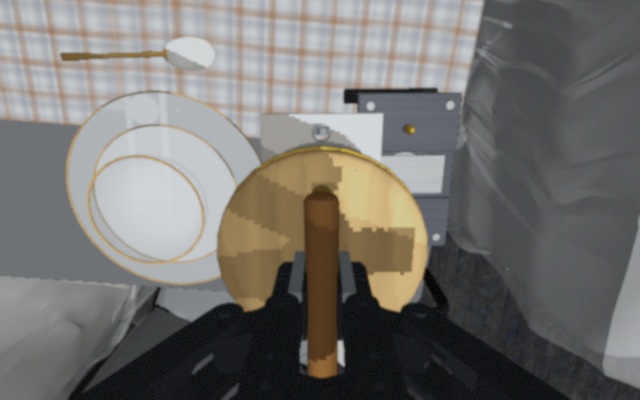

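w4 shows peg A (stand's +y) at about (408,129) and the foot's hole at (321,132). I'll measure the peg relative to the hole in this same image.

Run:
```python
from h import *
np.set_printoptions(precision=4,suppress=True)
im=cv2.imread("pics/w4.png").astype(int);A=np.load("pics/w4.npy")
s=im[118:142,396:422];m=(s[:,:,2]-s[:,:,0])>45;ys,xs=np.nonzero(m);print("peg",xs.mean()+396,ys.mean()+118,xs.min()+396,xs.max()+396,ys.min()+118,ys.max()+118,m.sum())
cv2.imwrite("pics/c4.png",cv2.resize(cv2.imread("pics/w4.png")[100:160,300:430],(780,360),interpolation=cv2.INTER_CUBIC))
```

```text
peg 409.7313432835821 128.8507462686567 405 414 125 133 67
```

View pics/c4.png

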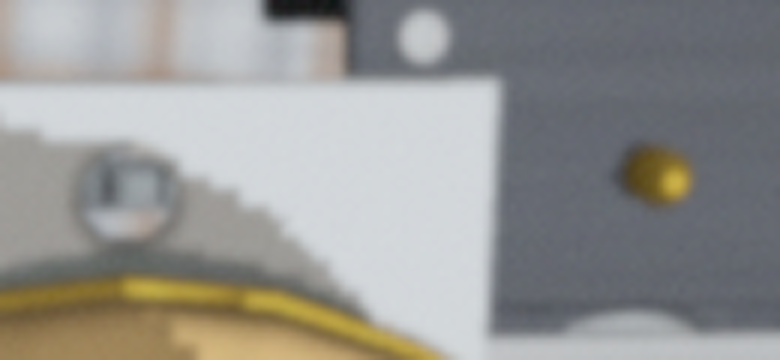

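The enlargement (×6 from (300,100)) shows the peg tip at (678,183), its base near (640,173), and the hole rim centre at (127,195).

Run:
```python
from h import *
np.set_printoptions(precision=4,suppress=True)
A=np.load("pics/w4.npy");c=lambda *p:cr(p,(300,100),6)
z0=.3506-.151
h=onz(A,c(127,195),z0+.012);t=onz(A,c(678,183),.129);b=onz(A,c(640,173),.114);b2=onz(A,c(660,177),.1205)
print("hole",h,"tip",t,"base",b,"mid",b2,"move",t-h,b2-h)
```

```text
hole [ 0.5304 -0.1266  0.2116] tip [ 0.6251 -0.134   0.129 ] base [ 0.6222 -0.1339  0.114 ] mid [ 0.6242 -0.1339  0.1205] move [ 0.0947 -0.0074 -0.0826] [ 0.0938 -0.0073 -0.0911]
```

{"op": "jog_arm", "data": {"plan": [[[-0.002,0.03,0,0,0,0],[-0.005,0.065,0,0,0,0],[-0.0065,0.0937,0,0,0,0],[-0.0065,0.0937,0.02,0,0,0],[-0.0065,0.0937,0.045,0,0,0]]]}}

```text
time_s: 7.35
tcp_pos: [0.6269, -0.1845, 0.3062]
orientation: [0.001, 0.707, 0.707, 0.001]
force: [-0.2, -0.5, -4.6]
finger_gap: 0.141
finger_force: 59.0
```

{"op": "jog_arm", "data": {"plan": [[[0,0,0.005,0,0,0],[0,0,0.01,0,0,0],[0,0,0.01,0,0,0],[0,0,0.01,0,0,0]]]}}

```text
time_s: 7.75
tcp_pos: [0.6254, -0.1859, 0.2979]
orientation: [0.001, 0.708, 0.706, 0.001]
force: [-0.7, 0.6, -4.1]
finger_gap: 0.145
finger_force: 59.0
```

```bash
python3 shot.py w5; python3 go.py 0.6245 -0.1835 0.263 0.003
```

Create avg.py:
```python
from h import *
```

```bash
python3 -c "
import cv2
cv2.imwrite('pics/c5.png',cv2.resize(cv2.imread('pics/w5.png')[80:200,240:440],(800,480),interpolation=cv2.INTER_CUBIC))"
```

```text
cam [ 0.6246922  -0.10406953  0.42332122] tcp [ 0.62541808 -0.18589323  0.29790165]
shift [ 0.0026 -0.001   0.035 ] turn [ 0.0031  0.0013 -0.0049] tcp [ 0.6254 -0.186   0.298 ] F [ 0.   0.3 -3.6] gap 0.14 ff 59.0 t 7.8 q [-0.38  0.32  1.   -0.    1.82 -0.37]
```

View pics/c5.png

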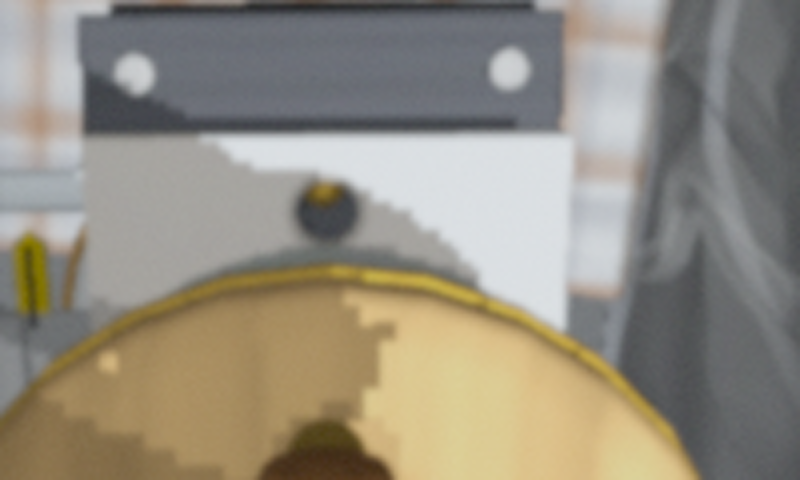

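In the ×4 crop of w5 (from (240,80)), the peg tip shows through the hole at (324,188), and the hole centre is at (327,210).

Run:
```python
from h import *
np.set_printoptions(precision=4,suppress=True)
A=np.load("pics/w5.npy");c=lambda *p:cr(p,(240,80),4)
z0=.298-.151
h=onz(A,c(327,210),z0+.012)
for p in [(324,188),(323,184)]:
  t=onz(A,c(*p),.129);print(h,t,t-h)
X=[onz(A,c(*p),.112) for p in [(134,74),(510,68)]];print(X,np.arctan2(X[1][1]-X[0][1],X[1][0]-X[0][0]))
Y=[onz(A,c(*p),z0+.012) for p in [(85,136),(572,132)]];print(Y,np.arctan2(Y[1][1]-Y[0][1],Y[1][0]-Y[0][0]))
```

```text
[ 0.6253 -0.1352  0.159 ] [ 0.6247 -0.134   0.129 ] [-0.0006  0.0012 -0.03  ]
[ 0.6253 -0.1352  0.159 ] [ 0.6245 -0.1331  0.129 ] [-0.0008  0.0021 -0.03  ]
[array([ 0.582 , -0.1105,  0.112 ]), array([ 0.6667, -0.1093,  0.112 ])] 0.013770084505157055
[array([ 0.5784, -0.121 ,  0.159 ]), array([ 0.6728, -0.1204,  0.159 ])] 0.00635247706267953
```

{"op": "jog_arm", "data": {"plan": [[[0.0015,-0.0007,0.003,0,0,-0.006],[0.0015,-0.0007,0.01,0,0,-0.006],[0.0015,-0.0007,0.017,0,0,-0.006],[0.0015,-0.0007,0.022,0,0,-0.006],[0.0015,-0.0007,0.022,0,0,-0.006]]]}}

```text
time_s: 8.3
tcp_pos: [0.624, -0.1843, 0.2719]
orientation: [-0.001, 0.706, 0.709, -0.001]
force: [0.5, -0.6, -4.8]
finger_gap: 0.145
finger_force: 59.0
```

```bash
python3 go.py 0.6245 -0.184 0.263 0.005
```

```text
shift [0.0003 0.0005 0.0089] turn [-0.0028 -0.0011 -0.001 ] tcp [ 0.624  -0.1843  0.2719] F [ 0.5 -0.6 -4.8] gap 0.145 ff 59.0 t 8.3 q [-0.37  0.32  1.06  0.    1.77 -0.38]
```

{"op": "jog_arm", "data": {"plan": [[[0,0,0.003,0,0,0],[0,0,0.006,0,0,0],[0,0,0.009,0,0,0],[0,0,0.009,0,0,0]]]}}

```text
time_s: 8.7
tcp_pos: [0.6243, -0.1844, 0.2643]
orientation: [-0.0, 0.706, 0.709, -0.0]
force: [0.2, -0.1, -3.5]
finger_gap: 0.145
finger_force: 59.0
```

```bash
python3 go.py 0.6245 -0.184 0.263 0.005
```

```text
shift [0.0004 0.0002 0.0013] turn [-0.001  -0.0003 -0.001 ] tcp [ 0.6243 -0.1844  0.2643] F [ 0.2 -0.1 -3.5] gap 0.145 ff 59.0 t 8.7 q [-0.37  0.31  1.07 -0.    1.76 -0.38]
```

{"op": "jog_arm", "data": {"plan": [[[0,0,0.001,0,0,0],[0,0,0.0015,0,0,0],[0,0,0.0015,0,0,0]]]}}

```text
time_s: 9.0
tcp_pos: [0.6245, -0.1845, 0.2635]
orientation: [0.0, 0.706, 0.709, -0.0]
force: [0.2, 0.6, -4.9]
finger_gap: 0.147
finger_force: 59.0
```

{"op": "jog_arm", "data": {"plan": [[[0,0,0.001,0,0,0],[0,0,0.001,0,0,0],[0,0,0.001,0,0,0]]]}}

```text
time_s: 9.3
tcp_pos: [0.6248, -0.1845, 0.2631]
orientation: [0.001, 0.706, 0.709, 0.0]
force: [1.3, 1.0, -1.8]
finger_gap: 0.146
finger_force: 59.2
```

{"op": "jog_arm", "data": {"plan": [[[0,0,0.001,0,0,0],[0,0,0.001,0,0,0],[0,0,0.001,0,0,0]]]}}

```text
time_s: 9.6
tcp_pos: [0.6248, -0.1844, 0.263]
orientation: [0.001, 0.706, 0.709, 0.001]
force: [0.9, 1.1, 4.2]
finger_gap: 0.144
finger_force: 59.7
```

```bash
python3 shot.py w6; python3 -c "
import cv2
cv2.imwrite('pics/c6.png',cv2.resize(cv2.imread('pics/w6.png')[80:200,240:440],(800,480),interpolation=cv2.INTER_CUBIC))"
```

```text
cam [ 0.62366863 -0.10270049  0.38847116] tcp [ 0.62483996 -0.18443632  0.26302545]
```

View pics/c6.png

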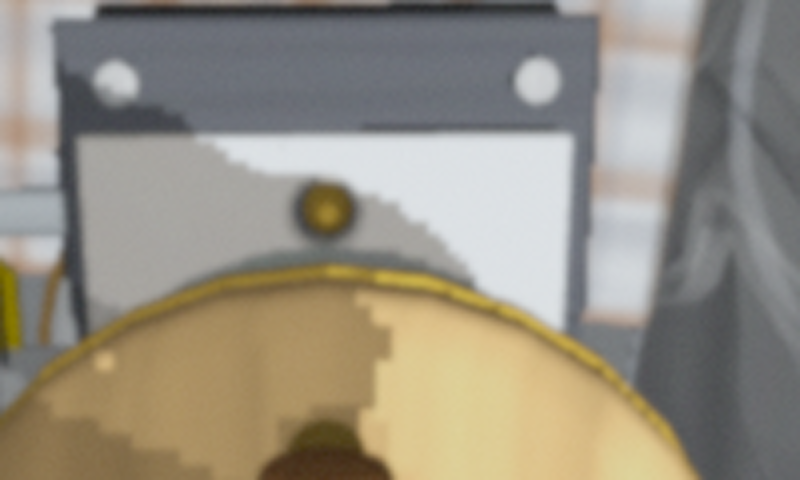

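The hopper is home: peg concentric in the hole at (327,210), foot plate flush on the deck, and the deck carrying its weight. Now I'll release and lift.

{"op": "jog_arm", "data": {"plan": [[[0,0,0,0,0,0],[0,0,0,0,0,0],[0,0,0,0,0,0],[0,0,0,0,0,0],[0,0,0,0,0,0]]], "aperture": 0.6, "squeeze": 60}}

```text
time_s: 10.15
tcp_pos: [0.6243, -0.1846, 0.2611]
orientation: [-0.0, 0.706, 0.708, -0.0]
force: [-0.4, 0.3, -0.0]
finger_gap: 0.602
finger_force: 0.0
```

{"op": "jog_arm", "data": {"plan": [[[0,0,-0.01,0,0,0],[0,0,-0.03,0,0,0],[0,0,-0.06,0,0,0],[0,0,-0.09,0,0,0],[0,0,-0.09,0,0,0]]]}}

```text
time_s: 10.65
tcp_pos: [0.6254, -0.1849, 0.3588]
orientation: [0.005, 0.706, 0.709, 0.002]
force: [-0.4, 0.6, 0.5]
finger_gap: 0.6
finger_force: 0.0
```

```bash
python3 go.py 0.38 -0.187 0.34 0
```

```text
shift [-0.0011 -0.2456  0.0161] turn [0.0109 0.0045 0.004 ] tcp [ 0.6254 -0.1849  0.3588] F [-0.4  0.6  0.5] gap 0.6 ff 0.0 t 10.65 q [-0.37  0.33  0.87 -0.    1.93 -0.38]
```

{"op": "jog_arm", "data": {"plan": [[[0,-0.03,0,0,0,0],[-0.001,-0.065,0,0,0,0],[-0.002,-0.1,0,0,0,0],[-0.0025,-0.131,0,0,0,0],[-0.0025,-0.131,0,0,0,0]]]}}

```text
time_s: 11.15
tcp_pos: [0.4906, -0.1874, 0.3527]
orientation: [0.001, 0.706, 0.708, -0.0]
force: [0.1, 1.1, -0.3]
finger_gap: 0.597
finger_force: 0.0
```

{"op": "jog_arm", "data": {"plan": [[[0,0,0.02,0,0,0],[0,0,0.06,0,0,0],[0,0,0.1,0,0,0],[0,0,0.14,0,0,0],[0,0,0.16,0,0,0]]]}}

```text
time_s: 11.65
tcp_pos: [0.4923, -0.1866, 0.1867]
orientation: [-0.003, 0.706, 0.709, -0.001]
force: [0.3, -1.1, 0.0]
finger_gap: 0.601
finger_force: 0.0
```

{"op": "jog_arm", "data": {"plan": [[[0,0,0,0,0,0],[0,0,0,0,0,0]]]}}

```text
time_s: 11.85
tcp_pos: [0.4941, -0.1876, 0.1918]
orientation: [0.0, 0.706, 0.709, 0.0]
force: [0.5, 0.4, -0.4]
finger_gap: 0.593
finger_force: 0.0
```

```bash
python3 shot.py w7
python3 go.py 0.4927 -0.187 0.119 0.005
```

Run:
```python
from h import *
np.set_printoptions(precision=4,suppress=True)
T=P(r.get_calibration("top"));im=r.camera("top").astype(int)
def det(n,m,o,mode):
    ys,xs=np.nonzero(m);print(n,m.sum(),xs.mean()+o[0] if len(xs) else None,ys.mean()+o[1] if len(ys) else None)
s=im[200:240,330:365];det("yellow",(s[:,:,0]>150)&(s[:,:,1]>130)&(s[:,:,2]<90),(330,200),0)
det("red",(s[:,:,0]>150)&(s[:,:,1]<80)&(s[:,:,2]<90),(330,200),0)
old=cv2.imread("pics/top0.png")[:,:,::-1].astype(int);s=old[200:240,330:365];det("yellow0",(s[:,:,0]>150)&(s[:,:,1]>130)&(s[:,:,2]<90),(330,200),0);det("red0",(s[:,:,0]>150)&(s[:,:,1]<80)&(s[:,:,2]<90),(330,200),0)
cv2.imwrite("pics/top7.png",im[:,:,::-1].astype(np.uint8))
# hopper lid centre in top image
print("expected lid px",(lambda v:v[:2]/v[2])(T@np.array([.6245,-.184,.235,1])))
```

```text
cam [ 0.4931997  -0.10593424  0.31732553] tcp [ 0.49408375 -0.18761062  0.19184309]
shift [ 0.001  -0.0021  0.0741] turn [ 0.0026  0.0013 -0.0008] tcp [ 0.4946 -0.1879  0.1931] F [ 0.2 -0.   1.3] gap 0.6 ff 0.0 t 11.9 q [-0.47  0.06  1.51 -0.    1.57 -0.47]
yellow 14 361.2857142857143 208.85714285714286
red 21 354.3809523809524 224.57142857142858
yellow0 24 361.625 215.25
red0 21 354.3809523809524 224.57142857142858
expected lid px [377.12   176.1318]
```

Create idx.py:
```python
import sys;from h import *
from scipy import ndimage as nd
np.set_printoptions(precision=4,suppress=True)
def blobs(im,M,z,box):
    x0,y0,x1,y1=box;s=im[y0:y1,x0:x1].astype(int);R,G,B=s[:,:,0],s[:,:,1],s[:,:,2]
    for n,m in(("yellow",(R>120)&(G>.75*R)&(B<.45*R)),("red",(R>120)&(G<.45*R)&(B<.5*R)),("wood",(R>100)&(G>.4*R)&(G<.72*R)&(B<.45*R))):
        l,k=nd.label(m)
        for i in range(1,k+1):
            ys,xs=np.nonzero(l==i)
            if len(xs)<8: continue
            print(n,len(xs),"c",(xs.mean()+x0).round(1),(ys.mean()+y0).round(1),"x",xs.min()+x0,xs.max()+x0,"y",ys.min()+y0,ys.max()+y0,"->",onz(M,(xs.mean()+x0,ys.mean()+y0),z))
if __name__=="__main__":
    n=sys.argv[1];blobs(cv2.imread(f"pics/{n}.png")[:,:,::-1],np.load(f"pics/{n}.npy"),float(sys.argv[2]),tuple(map(int,sys.argv[3:7])))
```

```bash
python3 idx.py w7 .115 150 50 560 380
```

```text
yellow 248 c 415.5 171.6 x 410 422 y 157 186 -> [ 0.5525 -0.1537  0.115 ]
yellow 79 c 325.2 178.0 x 317 331 y 174 181 -> [ 0.4958 -0.1581  0.115 ]
yellow 99 c 321.7 272.8 x 313 330 y 269 276 -> [ 0.4939 -0.2262  0.115 ]
yellow 84 c 342.7 291.6 x 340 345 y 278 304 -> [ 0.509  -0.2414  0.115 ]
yellow 30 c 554.7 289.4 x 552 558 y 285 293 -> [ 0.6597 -0.239   0.115 ]
yellow 21 c 544.8 304.8 x 543 547 y 302 308 -> [ 0.6555 -0.2519  0.115 ]
yellow 101 c 347.4 327.0 x 344 351 y 307 344 -> [ 0.5132 -0.2719  0.115 ]
yellow 24 c 349.6 357.2 x 348 352 y 353 362 -> [ 0.5158 -0.3     0.115 ]
yellow 34 c 352.4 368.9 x 349 356 y 366 371 -> [ 0.5183 -0.3114  0.115 ]
red 427 c 351.1 144.1 x 343 360 y 132 158 -> [ 0.5115 -0.1366  0.115 ]
wood 42 c 326.1 172.0 x 319 331 y 169 175 -> [ 0.4964 -0.1542  0.115 ]
wood 59 c 327.1 185.4 x 319 331 y 182 192 -> [ 0.4971 -0.1629  0.115 ]
wood 299 c 322.7 260.3 x 312 330 y 247 269 -> [ 0.4946 -0.2165  0.115 ]
wood 17 c 321.6 277.5 x 316 327 y 277 278 -> [ 0.4939 -0.2299  0.115 ]
```

Run:
```python
from h import *
im=cv2.imread("pics/w7.png")[:,:,::-1].astype(int)
for y in range(130,190,2):
    s=im[y];R,G,B=s[:,0],s[:,1],s[:,2];x=np.arange(640)
    Y=x[(R>100)&(G>.75*R)&(B<.5*R)&(x>400)&(x<430)];D=x[(R>100)&(G<.5*R)&(B<.5*R)&(x>335)&(x<370)]
    print(y,"Y",(Y.min(),Y.max()) if len(Y) else "","R",(D.min(),D.max()) if len(D) else "")
```

```text
130 Y (np.int64(426), np.int64(427)) R 
132 Y  R (np.int64(343), np.int64(358))
134 Y  R (np.int64(343), np.int64(360))
136 Y  R (np.int64(343), np.int64(360))
138 Y  R (np.int64(343), np.int64(359))
140 Y  R (np.int64(343), np.int64(359))
142 Y  R (np.int64(343), np.int64(359))
144 Y  R (np.int64(343), np.int64(359))
146 Y  R (np.int64(343), np.int64(359))
148 Y  R (np.int64(343), np.int64(359))
150 Y  R (np.int64(343), np.int64(359))
152 Y  R (np.int64(343), np.int64(360))
154 Y (np.int64(406), np.int64(407)) R (np.int64(343), np.int64(359))
156 Y (np.int64(405), np.int64(405)) R (np.int64(346), np.int64(355))
158 Y (np.int64(404), np.int64(418)) R (np.int64(349), np.int64(353))
160 Y (np.int64(414), np.int64(420)) R 
162 Y (np.int64(411), np.int64(422)) R 
164 Y (np.int64(411), np.int64(422)) R 
166 Y (np.int64(411), np.int64(422)) R 
168 Y (np.int64(411), np.int64(421)) R 
170 Y (np.int64(411), np.int64(421)) R 
172 Y (np.int64(411), np.int64(421)) R 
174 Y (np.int64(410), np.int64(421)) R 
176 Y (np.int64(410), np.int64(420)) R 
178 Y (np.int64(410), np.int64(420)) R 
180 Y (np.int64(410), np.int64(420)) R 
182 Y (np.int64(410), np.int64(420)) R 
184 Y (np.int64(410), np.int64(420)) R 
186 Y (np.int64(410), np.int64(419)) R 
188 Y  R 
```

{"op": "jog_arm", "data": {"plan": [[[-0.001,-0.001,0.02,0,0,0],[-0.002,-0.001,0.045,0,0,0],[-0.003,-0.001,0.065,0,0,0],[-0.003,-0.001,0.072,0,0,0],[-0.003,-0.001,0.072,0,0,0]]]}}

```text
time_s: 12.45
tcp_pos: [0.4927, -0.1906, 0.1198]
orientation: [0.0, 0.706, 0.709, 0.0]
force: [-0.3, -0.0, -0.0]
finger_gap: 0.602
finger_force: 0.0
```

{"op": "jog_arm", "data": {"plan": [[[0,0,0,0,0,0],[0,0,0,0,0,0]]]}}

```text
time_s: 12.65
tcp_pos: [0.4936, -0.1911, 0.1215]
orientation: [0.002, 0.706, 0.709, 0.001]
force: [-0.1, -0.3, 0.4]
finger_gap: 0.595
finger_force: 0.0
```

```bash
python3 go.py 0.494 -0.19 0.119 0.005
```

```text
shift [0.0011 0.0004 0.0025] turn [ 0.0032  0.0018 -0.001 ] tcp [ 0.4936 -0.1911  0.1215] F [-0.1 -0.3  0.4] gap 0.595 ff 0.0 t 12.65 q [-0.48  0.1   1.61 -0.    1.43 -0.48]
```

{"op": "jog_arm", "data": {"plan": [[[0,0,0,0,0,0],[0,0,0,0,0,0],[0,0,0,0,0,0],[0,0,0,0,0,0],[0,0,0,0,0,0]]], "aperture": 0, "squeeze": 60}}

```text
time_s: 13.15
tcp_pos: [0.4935, -0.1907, 0.1202]
orientation: [0.001, 0.706, 0.709, 0.001]
force: [3.0, 0.6, 1.8]
finger_gap: 0.149
finger_force: 58.5
```

{"op": "jog_arm", "data": {"plan": [[[0,0,0,0,0,0],[0,0,0,0,0,0]]]}}

```text
time_s: 13.35
tcp_pos: [0.4934, -0.1907, 0.1202]
orientation: [0.001, 0.706, 0.709, 0.001]
force: [2.7, 0.3, 3.3]
finger_gap: 0.156
finger_force: 58.6
```

{"op": "jog_arm", "data": {"plan": [[[0,-0.005,0,0,0,0],[0,-0.012,0,0,0,0],[0,-0.02,0,0,0,0],[0,-0.028,0,0,0,0],[0,-0.033,0,0,0,0]]]}}

```text
time_s: 13.85
tcp_pos: [0.4604, -0.191, 0.1202]
orientation: [0.002, 0.706, 0.709, 0.001]
force: [7.5, -0.6, 2.7]
finger_gap: 0.152
finger_force: 58.6
```

{"op": "jog_arm", "data": {"plan": [[[0,0,0,0,0,0],[0,0,0,0,0,0],[0,0,0,0,0,0]]]}}

```text
time_s: 14.15
tcp_pos: [0.4606, -0.191, 0.1202]
orientation: [0.002, 0.706, 0.709, 0.001]
force: [7.0, 0.6, 1.5]
finger_gap: 0.15
finger_force: 58.7
```

```bash
python3 shot.py w8; python3 go.py 0.494 -0.19 0.119 0.005; python3 idx.py w8 .112 280 80 480 230
```

```text
cam [ 0.45933283 -0.10923104  0.24562789] tcp [ 0.46065    -0.19101802  0.12022854]
shift [0.0009 0.0333 0.0014] turn [ 0.0038  0.0012 -0.001 ] tcp [ 0.4607 -0.191   0.1202] F [ 5.9 -0.6  2.8] gap 0.149 ff 58.7 t 14.2 q [-0.51  0.03  1.69  0.    1.42 -0.51]
yellow 546 c 462.2 203.0 x 452 472 y 180 224 -> [ 0.5204 -0.1547  0.112 ]
red 944 c 446.7 162.3 x 433 461 y 144 184 -> [ 0.5115 -0.137   0.112 ]
```

Create tips.py:
```python
import sys;from h import *
n=sys.argv[1];im=cv2.imread(f"pics/{n}.png")[:,:,::-1].astype(int);M=np.load(f"pics/{n}.npy")
R,G,B=im[:,:,0],im[:,:,1],im[:,:,2];box=np.zeros(R.shape,bool);box[100:230,380:520]=1
l,k,st,_=cv2.connectedComponentsWithStats((box&(R>100)&(G>.75*R)&(B<.5*R)).astype(np.uint8));Y=l==1+st[1:,4].argmax()
l,k,st,_=cv2.connectedComponentsWithStats((box&(R>100)&(G<.5*R)&(B<.5*R)).astype(np.uint8));D=l==1+st[1:,4].argmax()
ys,xs=np.nonzero(Y);y=ys.min();a=(xs[ys<=y+1].mean(),y);ys,xs=np.nonzero(D);y=ys.max();b=(xs[ys>=y-1].mean(),y)
print("index tip",a,"pointer tip",b)
for z in(.105,.112,.12):print(z,(onz(M,a,z)-onz(M,b,z))[:2])
print("centres dx",(onz(M,(np.nonzero(Y)[1].mean(),np.nonzero(Y)[0].mean()),.112)-onz(M,(np.nonzero(D)[1].mean(),np.nonzero(D)[0].mean()),.112))[:2])
```

```bash
python3 tips.py w8
```

```text
Traceback (most recent call last):
  File "tips.py", line 6, in <module>
    ys,xs=np.nonzero(Y);y=ys.min();a=(xs[ys<=y+1].mean(),y);ys,xs=np.nonzero(D);y=ys.max();b=(xs[ys>=y-1].mean(),y)
          ~~~~~~~~~~^^^
ValueError: Calling nonzero on 0d arrays is not allowed. Use np.atleast_1d(scalar).nonzero() instead. If the context of this error is of the form `arr[nonzero(cond)]`, just use `arr[cond]`.
```

```bash
sed -i 's/^l,k,st,_/k,l,st,_/' tips.py; python3 tips.py w8
```

```text
index tip (np.float64(464.5), np.int64(180)) pointer tip (np.float64(444.6923076923077), np.int64(184))
0.105 [0.00852444 0.00185489]
0.112 [0.00810012 0.00176256]
0.12 [0.00761518 0.00165704]
centres dx [ 0.00891709 -0.01773573]
```

{"op": "jog_arm", "data": {"plan": [[[0,-0.003,0,0,0,0],[0,-0.006,0,0,0,0],[0,-0.0083,0,0,0,0],[0,-0.0083,0,0,0,0],[0,-0.0083,0,0,0,0]]]}}

```text
time_s: 14.7
tcp_pos: [0.4526, -0.1911, 0.1202]
orientation: [0.002, 0.706, 0.709, 0.001]
force: [7.3, -0.2, 2.5]
finger_gap: 0.155
finger_force: 58.6
```

{"op": "jog_arm", "data": {"plan": [[[0,0,0,0,0,0],[0,0,0,0,0,0],[0,0,0,0,0,0]]]}}

```text
time_s: 15.0
tcp_pos: [0.4527, -0.1911, 0.1202]
orientation: [0.002, 0.706, 0.709, 0.001]
force: [6.5, -0.1, 2.3]
finger_gap: 0.154
finger_force: 58.6
```

```bash
python3 shot.py w9; python3 tips.py w9
```

Run:
```python
from h import *
import numpy as np
from plant import r
im=r.camera("top");cv2.imwrite("pics/top9.png",im[:,:,::-1])
M=P(r.get_calibration("top"));a=im.astype(int);s=a[140:230,330:425];R,G,B=s[:,:,0],s[:,:,1],s[:,:,2]
m=((R>150)&(G>.6*R)&(B<.75*R)).astype(np.uint8);k,l,st,ce=cv2.connectedComponentsWithStats(m);i=1+st[1:,4].argmax();print("lid blob",st[i],ce[i]+[330,140],onz(M,ce[i]+[330,140],.235))
S=r.camera("scene").astype(int);o=cv2.imread("pics/scene0.png")[:,:,::-1].astype(int)
for n,b in(("mill",(185,245,260,300)),("red",(195,215,355,380))):
    q=lambda A:(A[b[0]:b[1],b[2]:b[3],0]>1.8*A[b[0]:b[1],b[2]:b[3],2]+10)
    for A in(o,S): ys,xs=np.nonzero(q(A));print(n,len(xs),xs.mean() if len(xs) else 0,ys.mean() if len(ys) else 0)
```

```text
cam [ 0.4512796  -0.10930032  0.24561699] tcp [ 0.45267847 -0.19110882  0.12022867]
index tip (np.float64(465.64285714285717), np.int64(184)) pointer tip (np.float64(463.26666666666665), np.int64(183))
0.105 [ 0.0011201  -0.00045535]
0.112 [ 0.00106434 -0.00043268]
0.12 [ 0.00100062 -0.00040678]
centres dx [ 0.00120143 -0.01832656]
lid blob [  25   14   46   46 1527] [377.11853307 176.55140799] [ 0.62345168 -0.18397206  0.235     ]
mill 55 17.254545454545454 15.145454545454545
mill 38 17.5 14.447368421052632
red 11 15.454545454545455 6.363636363636363
red 16 16.8125 5.3125
```

The index is within about 1.1 mm of the pointer, and the lid is centred over the seat at the right height. I'm handing in while holding the slide.

```bash
python3 -c "
from plant import r
print(r.sign_off())"
```

```text
the job is handed in; nothing more can be done
None
```

I handed the job in at about 15 s of the 54 s, with no verdict returned: the hopper is home on both pegs and let go, and the gripper is holding the slide with its yellow index about 1 mm from the red pointer.

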